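Release the ratchet of a card press

TASK

Release the card press: lift its holding pawl by the orange knob and throw it fully back, clear of the ratchet wheel, then turn the wheel back anticlockwise by its bar handle until it reaches its open stop, with the red end of the bar at the red and white mark. Leave the pawl thrown back, and leave the tape roll, stamp, pen cup and glue stick around the press where they are.

Things in the scene. Friction and masses are not known exactly. Their poses are not given: they have to be found in the camera images.
- press: Card press fixed to the table: plywood base 240 x 240 mm, four columns, blue top plate 220 x 220 mm, its top 126 mm above the table. Origin: on the wheel's upright axis at table height, z up. On top: aluminium ratchet wheel 180 mm across (face 145 mm up, ten saw teeth on its rim to 157 mm). The pawl lies over the rim on the press's +y side, along its x: hinge towards -x, nose towards +x
- pawl_knob (a point): Centre of the pawl's orange knob, a cylinder 24 mm across and 24 mm wide; its flat ends face the press's +y and -y and can be pinched from above (197 mm above the table, 40 mm above the tooth tips, with the pawl down). It moves on an upright arc of 59 mm radius about the hinge; at pawl angle 0 the line from hinge to knob points 0.57 rad above level, towards the press's +x
- pawl_pivot (a point): Hinge pin of the pawl, centre, 165 mm above the table; fixed on the press at its x = -68 mm, y = +78 mm. The pin runs along the press's y axis
- pawl (a joint): Pawl angle (rad): 0 = down, nose among the teeth; grows as it is lifted; 2.1 = thrown fully back on its stop, knob beyond the hinge (press's -x side). About 0.09 kg, moves freely: let go below 1.1 it drops back on the teeth, let go beyond 1.4 it falls open to its stop by itself. At the start it may rest a little above 0, on a tooth's slope
- wheel_grip (a point): Centre of the wheel's bar handle, on the wheel's axis, 180 mm above the table; turns with the wheel. The bar is 100 mm long, 20 mm wide, 30 mm high (165 to 195 mm above the table), 20 mm clear of the wheel beneath it; it can be gripped across its middle from above. It lies along this frame's y axis, z up; the quarter at its -y end is red, the rest black
- red_end (a point): Middle of the red end face of the bar handle, 50 mm from the wheel's axis, 180 mm above the table
- open_mark (a point): Red and white mark on the blue top plate, beyond the wheel's rim, 100 mm from the wheel's axis on the press's -y side, 129 mm above the table: the red end points to it when the wheel is at its open stop
- wheel (a joint): How far the wheel is tightened (rad): 0 = open, at a hard stop; grows clockwise seen from above. Starts between 1.2 and 1.5; to be turned back anticlockwise to 0. Stiff (about 0.12 N m), stays where it is left. With the pawl down it can turn clockwise but is held from turning anticlockwise below about 1.17; with the pawl raised it is free both ways
- tape: Bystander, not to be moved: yellow tape roll, 90 mm across, 24 mm high; origin at the middle of its underside
- stamp: Bystander, not to be moved: wooden stamp block, 70 x 50 x 28 mm; origin at the middle of its underside
- pens: Bystander, not to be moved: dark cup of marker pens, 80 mm across, 142 mm high; origin at the middle of its underside
- glue: Bystander, not to be moved: white glue stick with green cap, 31 mm across, 100 mm high; origin at the middle of its underside

How it is judged:
By the outcome, as a careful person would: the job done as asked, in the order asked, and still so for the second after the job is handed in, with the robot touching nothing.
It also fails if it takes over 45 s, if anything falls off the work surface, if the arm or the gripper's body presses on something with over 40 N, if the wrist force passes 120 N, or if a joint passes its speed limit or range.

ROBOT

A 6-joint arm with a two-finger parallel gripper is mounted at the origin on the work surface. World frame = base frame: x ahead of the robot, y to its left, z up, the work surface at z = 0. Lengths are in m, angles in rad, forces in N, time in s.
With the tool pointing down it reaches from about 0.275 to 0.975 m from the base axis. Payload 8.4 kg.
Tool frame: the origin (TCP) lies at the very end of the fingers, on their centre line; the grasp point (between the pads) lies 19 mm behind it (robot.pinch_z is the distance from the TCP to the grasp point, in m); z points along the fingers, y is the direction in which the jaws open and shut (so a half turn about z gives the same grasp; the last joint's range is limited). The gripper opens to 92 mm and grips with 3 to 60 N. Pads are 20 mm wide; open, the fingers measure 128 mm over their backs; the gripper's body (75 mm by 189 mm) begins 69 mm behind the grasp point.
Start: joints at [1.296, 0.353, 1.633, -0, 1.155, -0.002], TCP at [0.168, 0.602, 0.215] pointing down, gripper open.
Joint ranges: [-2.63, 2.63], [-0.92, 2.1], [0.06, 2.66], [-1.3, 4.44], [0, 2.69], [-3.02, 3.02]. Speed limits (rad/s): [2.22, 2.22, 2.79, 3.14, 3.14, 3.14].

INTERFACE

Orientations are given as a unit quaternion [x, y, z, w].
In Python, from workcell import robot gives the robot as it stands.
- The arm moves only by the tool jog_arm, never from a script. Its argument "targets" is one flat list of numbers, 6 for each row, row after row: the shift along the world's x, y, z as a fraction of full scale, then the turn, a rotation vector about the world's x, y, z as a fraction of full scale. In form: [x, y, z, wx, wy, wz, x, y, z, wx, wy, wz, ...]. A call has 1 to 10 rows; each row shifts and turns the commanded pose from where the row before left it; what a row does not reach is not made up. Full scale, the value 1, is 300 mm for a shift and pi rad for a turn. A row lasts 1/10 s, in which the tool goes at most 50 mm and 8.59 degrees, less where a joint would pass 70% of its speed; a pose out of reach is approached as far as the arm can. A call with a number of a shift or a turn outside -1 to 1 is refused whole. A call with a gripper value outside its range is refused whole. "hand" is the closure, from -1 (fully open) to 1 (shut), so that 0 is half open, set as the call begins (left out, the last holds). The fingers move at their own pace and stop on an object; "squeeze" is the grip in N (left out, the last holds). Time passes only in rows, so rows that do not move let the fingers close. It gives the time, the measured TCP pose, the force and the opening at its end, in the units of the state.
- robot.read_state(): the state, without advancing time (a new reading comes with each control period).
- robot.snapshot(name): name is "scene" or "side" or "wrist"; returns (picture, depth): 384x512x3 uint8, red, green, blue; 384x512 float32, m along the optical axis (not along the pixel's ray), 0 where there is no reading.
- robot.camera_model(name): a dict with "fx", "fy", "cx", "cy" (pixels), "cam_to_world" (4x4, takes a point from camera to world coordinates). Camera axes: x right, y up, looking along -z (the intrinsics and any distortion apply to the point x, -y, -z); pixel columns grow to the right and rows downward; lengths in m; the calibration is good to about 2 mm. The wrist camera is an equidistant fisheye: a pixel r from the principal point sees the ray r / f radians off the axis. A picture is of the moment at which its call begins: read the wrist's pose just before it. camera_model takes no time and is no camera call; for the wrist camera it gives the pose at the moment of the call.
- robot.sign_off(): hands the job in, once; it reports no verdict.
The state is a dict: "t": time; "qpos": joint angles; "joint_velocities": joint speeds; "joint_torque": joint torques, N m; "tcp_pos": TCP position; "tool_rot": TCP orientation; "force": force on the tool from outside, world axes, zero at the start; "wrist_torque": the same for the moment, N m; "finger_gap": finger opening in m.
Only numpy, scipy, OpenCV 4.12 (cv2) and the standard library are available. Lean on these libraries where they do the work, as an engineer would, in place of code of your own. Each camera call takes 0.05 s, during which the arm holds its last target.

## Working session

There is one attempt and no reset: what is moved stays moved. The work goes in short steps, Python scripts to look and compute and a tool call to move; the robot and the scene stay as the last step left them, time stands still between calls to the robot, and variables do not carry over. Pictures are saved under pics/ and viewed, and the job is handed in when it is done.

Besides the shell and the picture viewer there is one more tool, called after ">>>" as name(argument=value, ...), one argument or row to a line, values as JSON. jog_arm: Moves the arm, as the interface text tells. Shift numbers are shares of 300 mm and turn numbers shares of pi rad, none past 1 either way. Its arguments: {"type":"object","properties":{"targets":{"type":"array","items":{"type":"number"}},"hand":{"type":"number"},"squeeze":{"type":"number"}},"required":["targets"]}

```bash
mkdir -p pics
cat > h.py <<'E'
import numpy as np, cv2
from workcell import robot
def snap(n,fn):
    m=robot.camera_model(n); p,d=robot.snapshot(n)
    cv2.imwrite('pics/'+fn+'.png',p[:,:,::-1]); np.savez('pics/'+fn+'.npz',p=p,d=d,M=m['cam_to_world'],k=[m['fx'],m['fy'],m['cx'],m['cy']])
    return p,d,m
def pts(m,d):
    v,u=np.mgrid[:d.shape[0],:d.shape[1]]
    P=np.stack([(u-m['cx'])/m['fx']*d,-(v-m['cy'])/m['fy']*d,-d,np.ones_like(d)],-1)
    return (P@np.array(m['cam_to_world']).T)[...,:3]
E
python3 - <<'E'
from h import *
for n in ['scene','side','wrist']:
    p,d,m=snap(n,n+'0'); print(n,{k:v for k,v in m.items()})
print(robot.read_state(), robot.pinch_z)
E
```

```text
scene {'fx': 350.4641050763594, 'fy': 350.4641050763594, 'cx': 250.36674359026972, 'cy': 194.5060823368897, 'cam_to_world': array([[ 0.65519317, -0.54451929,  0.52366083,  0.97775656],
       [ 0.7552235 ,  0.48949351, -0.43592839, -0.27040455],
       [-0.01895716,  0.68109827,  0.73194657,  0.64101182],
       [ 0.        ,  0.        ,  0.        ,  1.        ]])}
side {'fx': 426.99077410737937, 'fy': 426.99077410737937, 'cx': 245.24678817948174, 'cy': 193.29993955583566, 'cam_to_world': array([[ 0.90672887, -0.32708868,  0.26618743,  0.85293799],
       [ 0.42167102,  0.69418408, -0.58335411, -0.4617843 ],
       [ 0.00602545,  0.64118754,  0.76736056,  0.81165044],
       [ 0.        ,  0.        ,  0.        ,  1.        ]])}
wrist {'fx': 297.3186396354542, 'fy': 297.3186396354542, 'cx': 251.48169059309, 'cy': 191.48602990209375, 'cam_to_world': array([[ 2.69257253e-01, -9.31782479e-01, -2.43478836e-01,
         9.96992922e-02],
       [ 9.63068156e-01,  2.60376493e-01,  6.85843263e-02,
         6.20065496e-01],
       [-5.09508238e-04, -2.52953541e-01,  9.67478293e-01,
         3.84195320e-01],
       [ 0.00000000e+00,  0.00000000e+00,  0.00000000e+00,
         1.00000000e+00]])}
{'t': 0.15, 'qpos': array([ 1.29560614e+00,  3.53508121e-01,  1.63394534e+00,  6.18194540e-06,
        1.15517590e+00, -2.37851826e-03]), 'joint_velocities': array([-0.00054567, -0.00100165, -0.00408805,  0.00096546,  0.00056859,
        0.0015962 ]), 'joint_torque': array([ 1.56407295e-03, -5.94209361e+01, -3.34469819e+01,  6.98338053e-02,
        2.03946547e-02, -5.71122098e-05]), 'tcp_pos': array([0.16828638, 0.60153977, 0.21403192]), 'tool_rot': array([ 1.35984441e-01,  9.90710837e-01, -5.12978685e-04, -7.45086784e-05]), 'force': array([-0.83951998,  0.0351311 ,  0.41034451]), 'wrist_torque': array([ 0.01040559,  0.02957521, -0.01911432]), 'finger_gap': 0.09162971165420052} 0.0187
```

View pics/scene0.png

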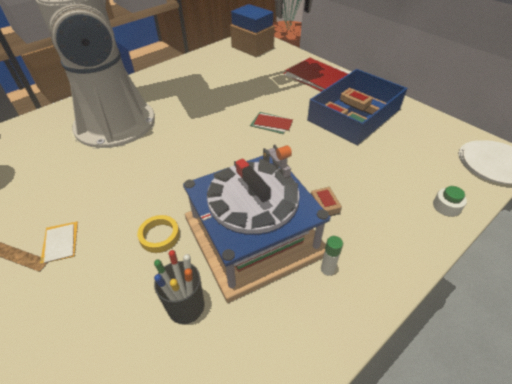

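View pics/side0.png

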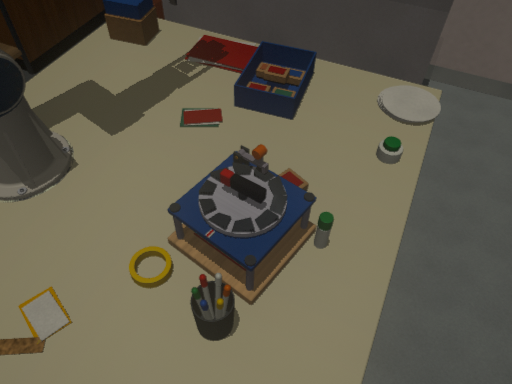

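Run:
```python
from h import *
for n in ['scene','side']:
    z=np.load(f'pics/{n}0.npz'); p=z['p'];d=z['d'];k=z['k']
    m=dict(fx=k[0],fy=k[1],cx=k[2],cy=k[3],cam_to_world=z['M'])
    P=pts(m,d); hsv=cv2.cvtColor(p,cv2.COLOR_RGB2HSV)
    H,S,V=[hsv[...,i].astype(int) for i in range(3)]
    print(n)
    for nm,mask in [('blue',(H>95)&(H<125)&(S>120)),('orange',(H>7)&(H<18)&(S>170)&(V>120)),('red',((H<5)|(H>175))&(S>150)),('yellow',(H>20)&(H<35)&(S>140)),('green',(H>40)&(H<85)&(S>90))]:
        c,l,s,ce=cv2.connectedComponentsWithStats(mask.astype(np.uint8))
        for i in range(1,c):
            if s[i,4]>25:
                q=P[(l==i)&(d>0)]; print(nm,s[i],ce[i].round(1),np.median(q,0).round(4),q.min(0).round(3),q.max(0).round(3))
```

```text
scene
blue [233   5  39  15 334] [252.  12.] [-0.0896  0.6505  0.1403] [-0.16   0.601  0.133] [-0.03   0.707  0.143]
blue [ 0  9  9 18 88] [ 2.5 19.4] [-1.7735  0.0505 -0.1895] [-1.796  0.019 -0.22 ] [-1.758  0.067 -0.126]
blue [114  17  41  35 736] [132.9  33. ] [-1.7735  0.8526 -0.4893] [-1.808  0.58  -0.603] [-1.363  1.056 -0.413]
blue [17 57 14 23 79] [23.  66.8] [-1.7712  0.0278 -0.4861] [-1.795  0.016 -0.578] [-1.734  0.04  -0.42 ]
blue [  0  62  17  29 264] [ 5.6 77.5] [-1.7728 -0.0981 -0.5255] [-1.798 -0.144 -0.611] [-1.75  -0.068 -0.412]
blue [367  75  39  28 217] [387.   87.7] [0.5002 0.7006 0.062 ] [0.43  0.601 0.011] [0.565 0.709 0.076]
blue [336 101  13   7  26] [341.7 103.8] [0.4162 0.593  0.0039] [0.395 0.585 0.002] [0.44  0.602 0.006]
blue [372 101  14   8  47] [378.6 104.2] [0.522  0.6296 0.0347] [0.497 0.564 0.032] [0.568 0.641 0.075]
blue [ 222  209   93   48 1025] [267.9 235.1] [ 0.7095 -0.0139  0.1256] [ 0.656 -0.077  0.123] [0.741 0.091 0.129]
orange [280 147  10   7  46] [284.2 149.9] [0.6248 0.1105 0.2097] [0.619 0.102 0.205] [0.63  0.119 0.213]
orange [185 26
[... 3280 characters left out ...]
 -0.169 -0.003] [ 0.525 -0.071  0.028]
yellow [ 18 286  53  51 298] [ 40.2 308.2] [ 0.3218 -0.2894  0.0013] [ 0.281 -0.345 -0.003] [ 0.4   -0.247  0.006]
yellow [217 298   7  11  62] [219.7 303. ] [ 0.6831 -0.1895  0.1448] [ 0.678 -0.193  0.125] [ 0.688 -0.182  0.15 ]
green [275  89  16   7  61] [282.8  92.3] [0.52   0.5285 0.035 ] [0.497 0.516 0.032] [0.542 0.541 0.038]
green [384 136  17  15 197] [391.8 143.3] [0.8604 0.4281 0.0523] [ 0.84   0.413 -0.003] [0.88  0.522 0.057]
green [318 212  16  18 217] [325.3 220.3] [0.7859 0.0849 0.0988] [0.771 0.077 0.074] [0.8   0.108 0.103]
green [192 287   9  12  74] [195.6 292.7] [ 0.637  -0.189   0.1424] [ 0.579 -0.193 -0.001] [ 0.641 -0.125  0.149]
```

The press is at about (250,200) in the scene view and (243,205) in the side view. The knob is at (284,150) in scene and (259,148) in side. The red bar end is at (241,164) in scene, with the mark at about (206,216) in scene. Next I'll measure these precisely.

Run:
```python
from h import *
for n,c in [('scene',(175,130,330,290)),('side',(160,130,320,290))]:
    z=np.load(f'pics/{n}0.npz'); p=z['p'];d=z['d'];k=z['k']
    m=dict(fx=k[0],fy=k[1],cx=k[2],cy=k[3],cam_to_world=z['M'])
    P=pts(m,d); hsv=cv2.cvtColor(p,cv2.COLOR_RGB2HSV);H,S,V=[hsv[...,i].astype(int) for i in range(3)]
    near=(np.hypot(P[...,0]-.62,P[...,1]-.03)<.25)&(d>0)
    b=near&(abs(P[...,2]-.126)<.004)
    r=cv2.minAreaRect((P[b][:,:2]*1000).astype(np.float32)); print(n,'plate',r)
    b=near&(abs(P[...,2]-.195)<.005)&(V<80)|(near&(abs(P[...,2]-.195)<.005)&((H<5)|(H>175))&(S>150))
    r=cv2.minAreaRect((P[b][:,:2]*1000).astype(np.float32)); print('bar',r,b.sum())
    b=near&(abs(P[...,2]-.145)<.003)
    print('face', cv2.minEnclosingCircle((P[b][:,:2]*1000).astype(np.float32)))
    b=near&(abs(P[...,2]-.157)<.002)
    print('teeth', cv2.minEnclosingCircle((P[b][:,:2]*1000).astype(np.float32)))
    # plane-cast helper
    def cast(u,v,h):
        M=z['M'];r=M[:3,:3]@np.array([(u-k[2])/k[0],-(v-k[3])/k[1],-1]);o=M[:3,3];return o+r*(h-o[2])/r[2]
    x0,y0,x1,y1=c
    cv2.imwrite(f'pics/{n}c.png',cv2.resize(p[y0:y1,x0:x1,::-1],None,fx=3.7,fy=3.7,interpolation=cv2.INTER_CUBIC))
    if n=='scene':print('mark',cast(206,216,.129))
    else: print('mark',cast(210,234,.129))
```

```text
scene plate ((608.903076171875, -23.481597900390625), (335.48638916015625, 225.6128692626953), 77.51542663574219)
bar ((623.2633666992188, 30.321422576904297), (18.26327133178711, 94.54546356201172), 79.37431335449219) 345
face ((613.4622192382812, -47.66078186035156), 167.5605926513672)
teeth ((620.6197509765625, 37.44208526611328), 92.32567596435547)
mark [ 0.59725234 -0.06442254  0.129     ]
side plate ((608.2959594726562, -21.81817626953125), (335.70562744140625, 225.05548095703125), 77.34191131591797)
bar ((626.3147583007812, 66.64073944091797), (87.2386245727539, 100.11613464355469), 81.02838897705078) 453
face ((618.333984375, -36.580108642578125), 175.35008239746094)
teeth ((616.543212890625, 37.828407287597656), 93.8674087524414)
mark [ 0.59777415 -0.06455209  0.129     ]
```

View pics/scenec.png

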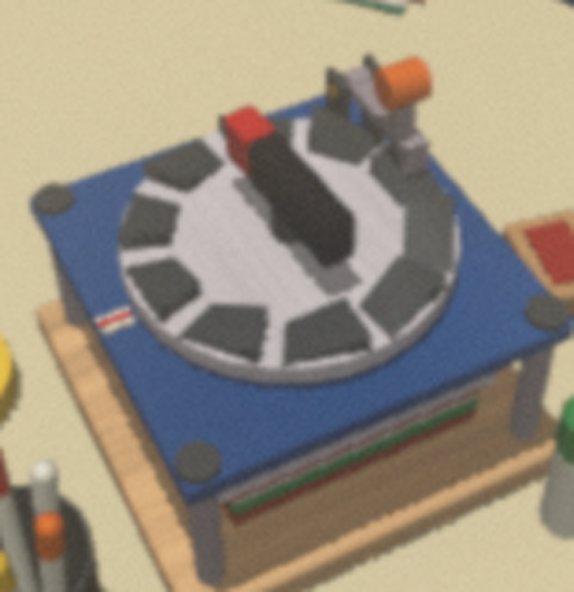

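View pics/sidec.png

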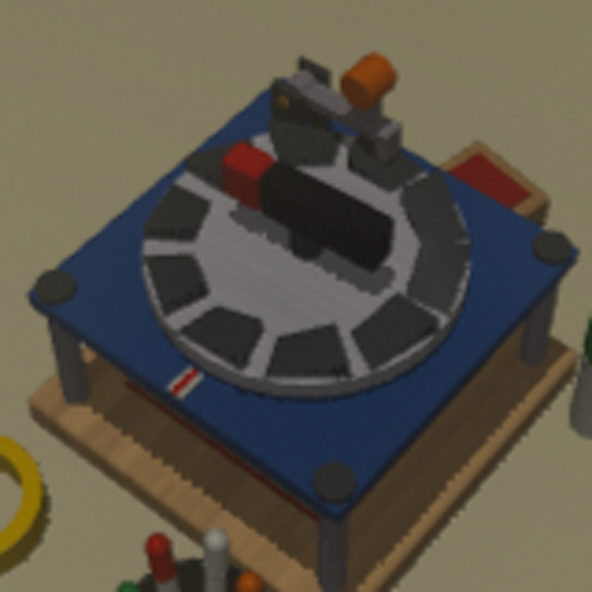

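>>> jog_arm(
  targets=[0,0,0.1,0,0,-0.044,0.05,-0.05,0.1,0,0,-0.044,0.075,-0.08,0.1,0,0,-0.044,0.075,-0.08,0.05,0,0,-0.044,0.075,-0.08,0,0,0,-0.044,0.075,-0.08,0,0,0,-0.044,0.075,-0.08,0,0,0,-0.044,0.075,-0.08,0,0,0,-0.044,0.075,-0.08,0,0,0,-0.044,0.075,-0.08,0,0,0,-0.044],
  hand=0,
  squeeze=12,
)

```text
t: 1.15
tcp_pos: [0.364, 0.3937, 0.3194]
tool_rot: [0.738, 0.675, -0.0, 0.0]
force: [1.0, 0.7, 0.5]
finger_gap: 0.0462
```

>>> jog_arm(
  targets=[0.075,-0.08,0,0,0,-0.044,0.075,-0.08,0,0,0,-0.044,0.075,-0.08,0,0,0,-0.044,0.075,-0.08,0,0,0,-0.044,0.075,-0.08,0,0,0,-0.044,0.075,-0.08,0,0,0,-0.044,0.075,-0.08,0,0,0,-0.044,0.075,-0.08,0,0,0,-0.044,0.075,-0.08,0,0,0,-0.044,0.075,-0.08,0,0,0,-0.044],
)

```text
t: 2.15
tcp_pos: [0.5891, 0.1537, 0.3193]
tool_rot: [0.999, 0.049, -0.0, 0.0]
force: [-0.4, 0.4, -0.1]
finger_gap: 0.0464
```

Run:
```python
from h import *
s=robot.read_state(); print(s['t'],s['tcp_pos'],s['qpos'],s['tool_rot'],s['finger_gap'])
snap('wrist','w1'); snap('side','s1')
```

```text
2.15 [0.58905343 0.15371173 0.31934844] [2.52750609e-01 2.48341039e-01 1.54450927e+00 7.00354426e-05
 1.34913223e+00 1.72510785e+00] [ 9.98789322e-01  4.91919750e-02 -1.97822549e-04  5.94898158e-06] 0.04636095895453593
```

View pics/w1.png

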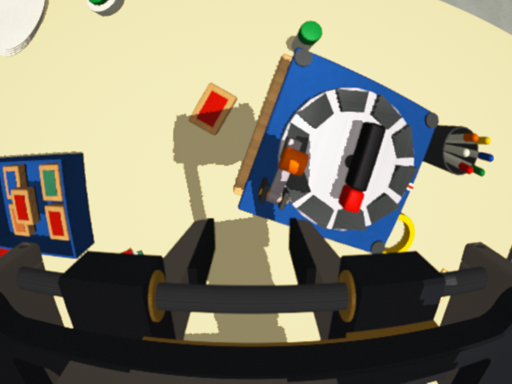

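Run:
```python
# refine centre with plate top corners from the first side/scene pictures: posts at corners -> fit plate lines
from h import *
th=np.deg2rad(-12.6)
for n in ['scene','side']:
    z=np.load(f'pics/{n}0.npz'); p=z['p'];d=z['d'];k=z['k']
    m=dict(fx=k[0],fy=k[1],cx=k[2],cy=k[3],cam_to_world=z['M'])
    P=pts(m,d)
    hsv=cv2.cvtColor(p,cv2.COLOR_RGB2HSV);H,S,V=[hsv[...,i].astype(int) for i in range(3)]
    b=(np.hypot(P[...,0]-.62,P[...,1]-.035)<.165)&(d>0)&(abs(P[...,2]-.126)<.003)&(H>95)&(H<125)&(S>120)
    r=cv2.minAreaRect((P[b][:,:2]*1000).astype(np.float32)); print(n,r)
```

```text
scene ((695.4238891601562, 4.831138610839844), (190.84068298339844, 70.22197723388672), 70.44374084472656)
side ((620.3473510742188, 33.495445251464844), (218.6238250732422, 219.02931213378906), 76.19007873535156)
```

The wrist view shows the knob at about (294,162), the bar at (363,167) with the red end at (351,200), and the mark at (410,187). I'll check the knob and bar by casting rays through the fisheye model.

Run:
```python
from h import *
z=np.load('pics/w1.npz');p=z['p'];k=z['k'];M=z['M']
hsv=cv2.cvtColor(p,cv2.COLOR_RGB2HSV);H,S,V=[hsv[...,i].astype(int) for i in range(3)]
def cast(u,v,h):
    a=u-k[2];b=v-k[3];r=np.hypot(a,b);t=r/k[0];ray=M[:3,:3]@np.array([a/r*np.sin(t),-b/r*np.sin(t),-np.cos(t)]);o=M[:3,3];return (o+ray*(h-o[2])/ray[2]).round(4)
def blobs(mask,h,mn=30):
    c,l,s,ce=cv2.connectedComponentsWithStats(mask.astype(np.uint8))
    for i in range(1,c):
        if s[i,4]>mn and 230<ce[i][0]<450 and ce[i][1]<250: print(s[i],ce[i].round(1),cast(*ce[i],h))
print('knob');blobs((H>6)&(H<19)&(S>190)&(V>100),.204)
print('red');blobs(((H<5)|(H>175))&(S>150),.195)
print('dark');blobs((V<45),.195,200)
print('mark',cast(410,187,.129))
b=((V<45)|(((H<5)|(H>175))&(S>150))).astype(np.uint8)*255
c,l,s,ce=cv2.connectedComponentsWithStats(b)
i=l[150,368]; q=np.argwhere(l==i)[:,::-1].astype(np.float32)
Q=np.array([cast(a,b_,.195)[:2]*1000 for a,b_ in q],np.float32);print(len(q),cv2.minAreaRect(Q))
```

```text
knob
[279 147  29  29 564] [293.3 161.1] [0.6196 0.1151 0.204 ]
red
[339 184  25  29 489] [350.9 198.6] [0.5854 0.0458 0.195 ]
dark
[ 346  123   39   68 1220] [363.4 155.8] [0.6326 0.0399 0.195 ]
[424 126  32  44 615] [437.5 146.6] [ 0.6563 -0.0533  0.195 ]
[287 175  22  17 248] [297.4 183.1] [0.5962 0.1066 0.195 ]
mark [ 0.5934 -0.0663  0.129 ]
150663 ((527.2593994140625, 138.55349731445312), (658.2426147460938, 849.7135009765625), 5.722388744354248)
```

>>> jog_arm(
  targets=[0.034,-0.044,0,0,0,-0.0345,0.034,-0.044,0,0,0,-0.0345,0.034,-0.044,0,0,0,-0.0345,0,0,-0.1,0,0,0,0,0,-0.1,0,0,0,0,0,-0.05,0,0,0],
)

```text
t: 2.85
tcp_pos: [0.6172, 0.1156, 0.2419]
tool_rot: [0.994, -0.109, -0.002, 0.0]
force: [0.1, 0.6, -0.6]
finger_gap: 0.0455
```

Run:
```python
from h import *
s=robot.read_state(); print(s['t'],s['tcp_pos'],s['qpos'],s['tool_rot'],s['finger_gap'])
snap('wrist','w2')
```

```text
2.85 [0.61720267 0.11556072 0.24189935] [1.82532525e-01 3.36045937e-01 1.59508953e+00 3.14501343e-04
 1.21417765e+00 1.97243058e+00] [ 9.93997539e-01 -1.09386518e-01 -1.82384482e-03  3.94632202e-04] 0.04553857041994971
```

View pics/w2.png

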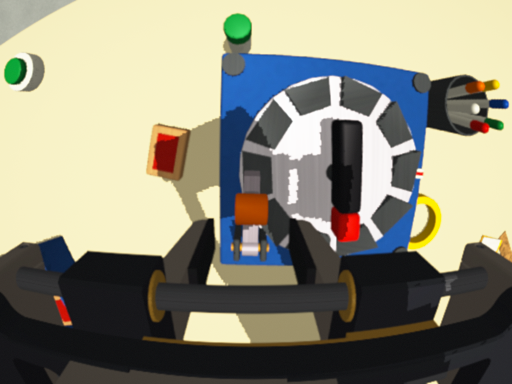

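The knob at (251,209) sits midway between the fingertips, and the jaws line up with the press. I'll descend and pinch.

>>> jog_arm(
  targets=[0.007,-0.005,-0.06,0,0,0,0,0,-0.06,0,0,0,0,0,-0.05,0,0,0,0,0,-0.015,0,0,0,0,0,0,0,0,0],
)

```text
t: 3.4
tcp_pos: [0.6209, 0.114, 0.1889]
tool_rot: [0.994, -0.11, -0.0, 0.0]
force: [-0.3, -0.3, -0.6]
finger_gap: 0.0459
```

>>> jog_arm(
  targets=[0,0,0,0,0,0,0,0,0,0,0,0,0,0,0,0,0,0,0,0,0,0,0,0,0,0,0,0,0,0],
  hand=1,
  squeeze=15,
)

```text
t: 3.9
tcp_pos: [0.6219, 0.1147, 0.1899]
tool_rot: [0.994, -0.11, 0.001, -0.001]
force: [0.9, 5.3, 1.6]
finger_gap: 0.0242
```

Run:
```python
from h import *
s=robot.read_state(); print(s['t'],s['tcp_pos'],s['force'],s['finger_gap'])
T=s['tcp_pos']; h=np.array([.5717,.1248,.165]); x=np.array([.974,-.225,0])
k=T+[0,0,.0127]; a0=np.arctan2(k[2]-.165,(k-h)@x); print('a0',a0-.57,np.hypot(k[2]-.165,(k-h)@x))
a0=.57+0.05
for N in [14]:
    A=np.linspace(a0,.57+2.0,N+1)
    q=np.outer(np.cos(A)*.059,x)+np.outer(np.sin(A)*.059,[0,0,1])
    print((np.diff(q,axis=0)/.3).round(3).tolist())
snap('wrist','w3');snap('side','s3')
```

```text
3.9 [0.62186349 0.11471192 0.18986931] [0.90695318 5.26488843 1.55411194] 0.02423348057274715
a0 0.06369790646075935 0.0634478769588862
[[-0.017, 0.004, 0.021], [-0.02, 0.005, 0.018], [-0.022, 0.005, 0.016], [-0.024, 0.006, 0.012], [-0.025, 0.006, 0.009], [-0.026, 0.006, 0.005], [-0.027, 0.006, 0.001], [-0.027, 0.006, -0.003], [-0.026, 0.006, -0.006], [-0.025, 0.006, -0.01], [-0.023, 0.005, -0.013], [-0.021, 0.005, -0.017], [-0.019, 0.004, -0.019], [-0.016, 0.004, -0.022]]
```

View pics/w3.png

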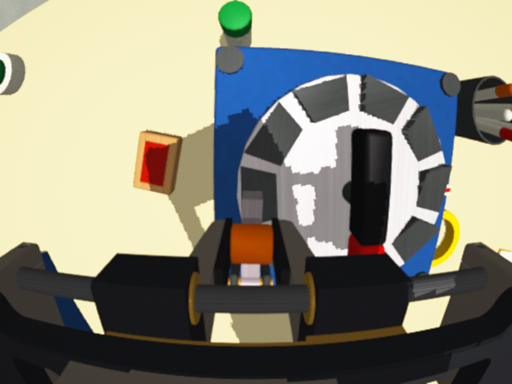

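Pinched with a gap of 24.2 mm, which matches the knob. Now I'll follow the arc.

>>> jog_arm(
  targets=[-0.016,0.007,0.021,0,0,0,-0.02,0.005,0.018,0,0,0,-0.022,0.005,0.016,0,0,0,-0.024,0.006,0.012,0,0,0,-0.025,0.006,0.009,0,0,0,-0.026,0.006,0.005,0,0,0],
)

```text
t: 4.6
tcp_pos: [0.5814, 0.1248, 0.2145]
tool_rot: [0.994, -0.11, 0.001, -0.001]
force: [4.7, 4.3, 0.1]
finger_gap: 0.024
```

Run:
```python
from h import *
s=robot.read_state(); print(s['t'],s['tcp_pos'],s['force'],s['finger_gap'])
snap('side','s4')
im=cv2.imread('pics/s4.png');cv2.imwrite('pics/s4c.png',cv2.resize(im[60:260,140:340],None,fx=3,fy=3))
```

```text
4.6 [0.58137759 0.12476568 0.21445656] [4.65046226 4.26320677 0.07887073] 0.02402881559377748
```

View pics/s4c.png

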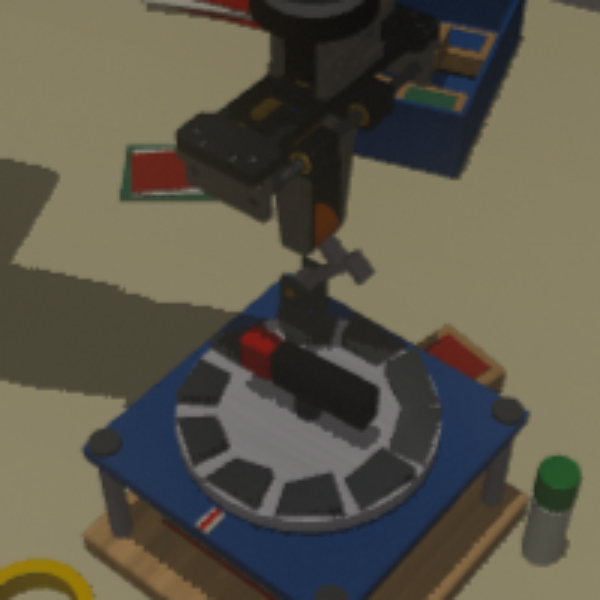

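The knob is still in the fingers and the pawl is clearly lifted, with its nose off the wheel at (355,262). I'll continue over the top.

>>> jog_arm(
  targets=[-0.027,0.008,0.001,0,0,0,-0.027,0.006,-0.003,0,0,0,-0.026,0.006,-0.006,0,0,0,-0.025,0.006,-0.01,0,0,0,-0.023,0.005,-0.013,0,0,0,-0.021,0.005,-0.017,0,0,0,-0.019,0.004,-0.019,0,0,0],
)

```text
t: 5.35
tcp_pos: [0.53, 0.1375, 0.1939]
tool_rot: [0.994, -0.11, -0.0, -0.001]
force: [0.7, 7.9, 4.2]
finger_gap: 0.0238
```

Run:
```python
from h import *
s=robot.read_state(); print(s['t'],s['tcp_pos'],s['force'],s['finger_gap'])
snap('side','s5');snap('wrist','w5')
im=cv2.imread('pics/s5.png');cv2.imwrite('pics/s5c.png',cv2.resize(im[60:260,140:340],None,fx=3,fy=3))
```

```text
5.35 [0.53004338 0.13751512 0.19394654] [0.69809861 7.92699812 4.21513566] 0.023849727226853357
```

View pics/s5c.png

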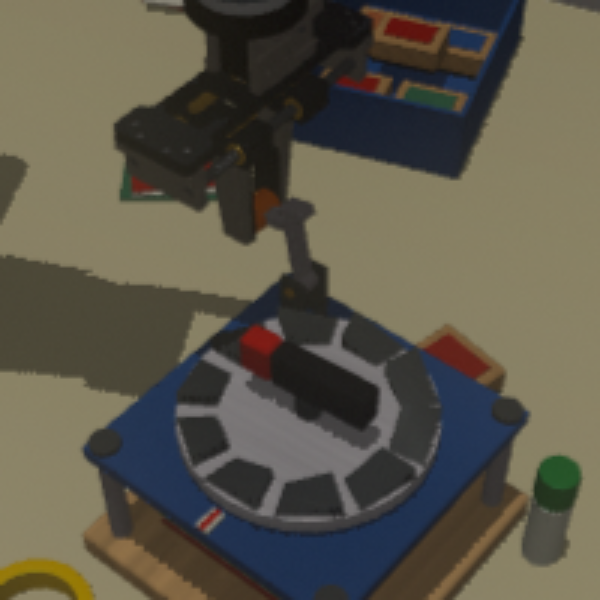

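The knob is past the hinge with the pawl standing beyond vertical, so it is into the fall-open range. I'll go a little further, then release and rise.

>>> jog_arm(
  targets=[-0.016,0.006,-0.022,0,0,0,-0.008,0.002,-0.012,0,0,0],
)

```text
t: 5.65
tcp_pos: [0.5222, 0.1395, 0.1831]
tool_rot: [0.994, -0.11, -0.001, -0.001]
force: [0.6, 5.8, 4.9]
finger_gap: 0.0239
```

>>> jog_arm(
  targets=[0,0,0,0,0,0,0,0,0,0,0,0,0,0,0,0,0,0,0,0,0,0,0,0,0,0,0.06,0,0,0,0,0,0.1,0,0,0,0,0,0.15,0,0,0,0,0,0.1,0,0,0],
  hand=0,
)

```text
t: 6.45
tcp_pos: [0.524, 0.1386, 0.3087]
tool_rot: [0.994, -0.11, 0.001, -0.0]
force: [0.6, -0.5, 0.5]
finger_gap: 0.046
```

Run:
```python
from h import *
s=robot.read_state(); print(s['t'],s['tcp_pos'],s['qpos'],s['tool_rot'],s['force'],s['finger_gap'])
snap('side','s6');snap('wrist','w6')
im=cv2.imread('pics/s6.png');cv2.imwrite('pics/s6c.png',cv2.resize(im[90:290,140:340],None,fx=3,fy=3))
```

```text
6.45 [0.52400823 0.13859669 0.3087408 ] [ 2.55937711e-01  1.42451888e-01  1.69830401e+00 -2.07966709e-04
  1.29923346e+00  2.04788147e+00] [ 9.93895697e-01 -1.10320854e-01  7.84310121e-04 -1.93738463e-04] [ 0.637498   -0.52019836  0.49332939] 0.04596018995951187
```

View pics/s6c.png

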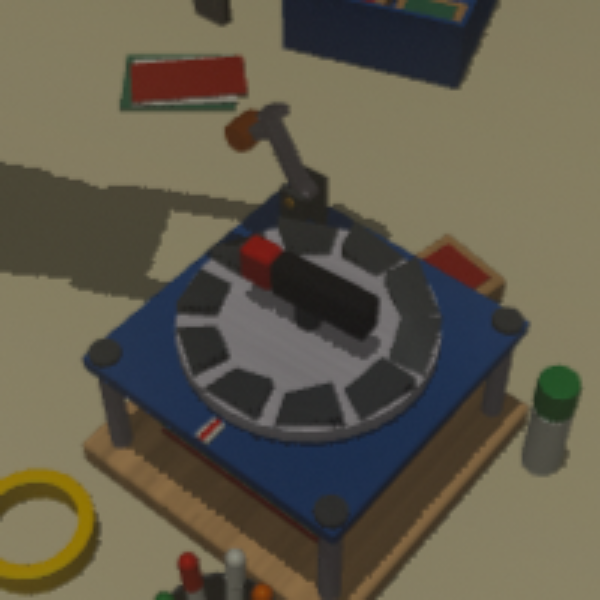

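View pics/w6.png

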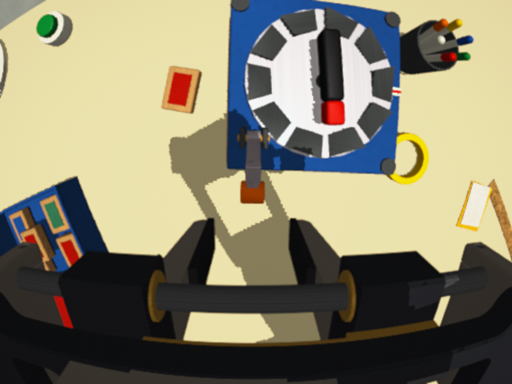

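The pawl is thrown back, with the knob at (240,130) in the side crop, beyond the hinge. Now I'll refine the bar angle.

Run:
```python
from h import *
c0=np.array([.6203,.0335])
for n in ['side0','scene0','s6']:
    z=np.load(f'pics/{n}.npz'); p=z['p'];d=z['d'];k=z['k']
    m=dict(fx=k[0],fy=k[1],cx=k[2],cy=k[3],cam_to_world=z['M'])
    P=pts(m,d); hsv=cv2.cvtColor(p,cv2.COLOR_RGB2HSV);H,S,V=[hsv[...,i].astype(int) for i in range(3)]
    b=(np.hypot(P[...,0]-c0[0],P[...,1]-c0[1])<.056)&(P[...,2]>.1905)&(P[...,2]<.2)
    r=cv2.minAreaRect((P[b][:,:2]*1000).astype(np.float32)); q=P[b][:,:2]
    u=np.linalg.svd(q-q.mean(0))[2][0]; print(n,r,q.mean(0),np.degrees(np.arctan2(u[1],u[0])))
    w=b&((H<5)|(H>175))&(S>150); print(P[w].mean(0))
```

```text
side0 ((621.0968627929688, 33.51893615722656), (22.18499183654785, 100.16110229492188), 79.23821258544922) [0.62278213 0.03231565] -9.543797220555398
[0.58433205 0.03822367 0.19418404]
scene0 ((620.741455078125, 32.06700134277344), (20.4757080078125, 99.94888305664062), 80.40840148925781) [0.62487924 0.0304642 ] -9.56963078866759
[0.58627302 0.036103   0.19406248]
s6 ((621.219482421875, 33.86594009399414), (20.433130264282227, 98.24144744873047), 81.00745391845703) [0.62282577 0.03220613] -9.604306164271637
[0.58436912 0.03832272 0.19436894]
```

>>> jog_arm(
  targets=[0.08,-0.088,0,0,0,0.006,0.08,-0.088,0,0,0,0.006,0.08,-0.088,0,0,0,0.005,0.08,-0.088,-0.05,0,0,0,0,0,-0.1,0,0,0,0,0,-0.05,0,0,0,0,0,0,0,0,0],
)

```text
t: 7.25
tcp_pos: [0.6174, 0.0331, 0.2429]
tool_rot: [0.996, -0.084, -0.003, 0.0]
force: [-0.1, 1.2, -0.3]
finger_gap: 0.046
```

Run:
```python
from h import *
s=robot.read_state(); print(s['t'],s['tcp_pos'],s['qpos'],s['tool_rot'],s['finger_gap'])
snap('wrist','w7')
```

```text
7.25 [0.61739378 0.03306801 0.24288035] [5.10206560e-02 3.21266515e-01 1.61379412e+00 1.15294407e-04
 1.21247819e+00 1.78947160e+00] [ 9.96482436e-01 -8.37491013e-02 -2.95334083e-03  3.46264018e-04] 0.0460008174495211
```

View pics/w7.png

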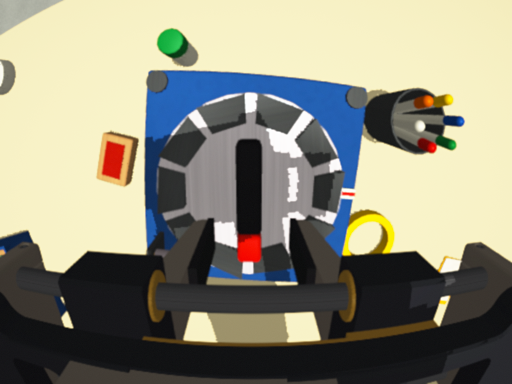

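The bar runs vertically at column 249, centred between the fingers, so I'll descend over its middle and grip.

>>> jog_arm(
  targets=[0.002,0,-0.08,0,0,0,0,0,-0.08,0,0,0,0,0,-0.07,0,0,0,0,0,-0.03,0,0,0,0,0,0,0,0,0],
)

```text
t: 7.8
tcp_pos: [0.6198, 0.0336, 0.1681]
tool_rot: [0.997, -0.083, -0.0, 0.0]
force: [-0.1, -0.1, 0.3]
finger_gap: 0.0456
```

>>> jog_arm(
  targets=[0,0,0,0,0,0,0,0,0,0,0,0,0,0,0,0,0,0,0,0,0,0,0,0],
  hand=1,
  squeeze=30,
)

```text
t: 8.2
tcp_pos: [0.6211, 0.0346, 0.1692]
tool_rot: [0.996, -0.084, 0.001, -0.001]
force: [1.6, 9.1, 1.8]
finger_gap: 0.0197
```

>>> jog_arm(
  targets=[0,0.004,0,0,0,0,0,0,0,0,0,0.02,0,0,0,0,0,0.03,0,0,0,0,0,0.03,0,0,0,0,0,0.03,0,0,0,0,0,0.03,0,0,0,0,0,0.03,0,0,0,0,0,0.03,0,0,0,0,0,0.03],
)

```text
t: 9.1
tcp_pos: [0.6209, 0.0357, 0.1692]
tool_rot: [0.961, 0.276, 0.001, -0.001]
force: [-0.7, 6.0, 4.9]
finger_gap: 0.0201
```

Run:
```python
from h import *
s=robot.read_state(); q=s['tool_rot'];print(s['t'],s['tcp_pos'],s['qpos'][5],2*np.degrees(np.arctan2(q[1],q[0]))-90,s['force'],s['wrist_torque'],s['finger_gap'])
snap('side','s8')
im=cv2.imread('pics/s8.png');cv2.imwrite('pics/s8c.png',cv2.resize(im[90:290,140:340],None,fx=3,fy=3))
```

```text
9.1 [0.62089199 0.03565009 0.16921265] 1.0649939405427742 -58.01591098233096 [-0.71337343  6.04932083  4.87385589] [ 1.23095532  0.34169529 -0.15753039] 0.020101175172780338
```

View pics/s8c.png

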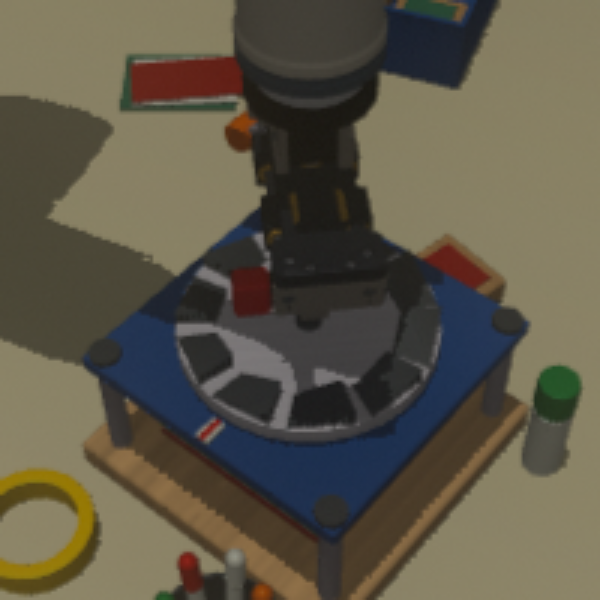

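The wheel is turning with the gripper: the red end is at (251,290) and torque is 0.16 N m. The remaining turn is about 45°.

>>> jog_arm(
  targets=[0,0,0,0,0,0.03,0,0,0,0,0,0.03,0,0,0,0,0,0.03,0,0,0,0,0,0.03,0,0,0,0,0,0.03,0,0,0,0,0,0.03,0,0,0,0,0,0.03,0,0,0,0,0,0.02,0,0,0,0,0,0],
)

```text
t: 10.05
tcp_pos: [0.62, 0.0363, 0.1692]
tool_rot: [0.802, 0.597, 0.001, -0.001]
force: [-3.1, 9.7, 7.1]
finger_gap: 0.0203
```

```bash
cat > st.py <<'E'
from h import *
s=robot.read_state(); q=s['tool_rot'];print(s['t'],s['tcp_pos'],s['qpos'][5],2*np.degrees(np.arctan2(q[1],q[0]))-90,s['force'],s['wrist_torque'],s['finger_gap'])
E
python3 st.py
```

```text
10.05 [0.62004754 0.03626773 0.16917055] 0.343783885717963 -16.685726258060768 [-3.07906544  9.71889306  7.07837405] [1.50485277 0.80257834 0.07844595] 0.020273069786893264
```

>>> jog_arm(
  targets=[0,0,0,0,0,0.01,0,0,0,0,0,0],
)

```text
t: 10.25
tcp_pos: [0.62, 0.0363, 0.1692]
tool_rot: [0.793, 0.609, 0.001, -0.001]
force: [-4.3, 10.0, 7.7]
finger_gap: 0.0197
```

```bash
python3 st.py
```

```text
10.25 [0.6200182  0.0362823  0.16918607] 0.3137163408146369 -14.964463995215525 [-4.34468993  9.99596586  7.70136601] [1.53573646 0.80877925 0.02073973] 0.019662293421322707
```

>>> jog_arm(
  targets=[0,0,0,0,0,0.01,0,0,0,0,0,0],
)

```text
t: 10.45
tcp_pos: [0.62, 0.0363, 0.1692]
tool_rot: [0.784, 0.621, 0.001, -0.001]
force: [-3.1, 9.7, 6.6]
finger_gap: 0.0199
```

```bash
python3 st.py
```

```text
10.45 [0.62000427 0.03626274 0.16916174] 0.2829504509083123 -13.216709543808648 [-3.11717889  9.69512048  6.60112533] [ 1.56338262  0.82601823 -0.56361109] 0.01987300936200242
```

>>> jog_arm(
  targets=[0,0,0,0,0,0.01,0,0,0,0,0,0],
)

```text
t: 10.65
tcp_pos: [0.62, 0.0362, 0.1692]
tool_rot: [0.774, 0.633, 0.001, -0.001]
force: [-3.6, 9.8, 7.2]
finger_gap: 0.0204
```

```bash
python3 st.py
```

```text
10.65 [0.61997785 0.03620748 0.16915724] 0.2520226862313063 -11.452278166194205 [-3.63873238  9.8039609   7.24587569] [ 1.53477312  0.74193145 -0.90260312] 0.02037089303919229
```

>>> jog_arm(
  targets=[0,0,0,0,0,0.01,0,0,0,0,0,0],
)

```text
t: 10.85
tcp_pos: [0.6199, 0.0359, 0.1691]
tool_rot: [0.764, 0.645, 0.001, -0.001]
force: [-4.1, 7.2, 7.0]
finger_gap: 0.021
```

```bash
python3 st.py
python3 - <<'E'
from h import *
snap('side','s9');snap('scene','c9')
im=cv2.imread('pics/s9.png')[90:290,140:340];i2=cv2.imread('pics/c9.png')[110:310,150:350]
cv2.imwrite('pics/s9c.png',cv2.resize(np.hstack([im,i2]),None,fx=2,fy=2))
E
```

```text
10.85 [0.61991846 0.03589069 0.16914277] 0.22065551436365036 -9.655544000577223 [-4.09580009  7.15944875  7.04338984] [ 1.21758459  0.74864332 -0.93039697] 0.02096023199325954
```

View pics/s9c.png

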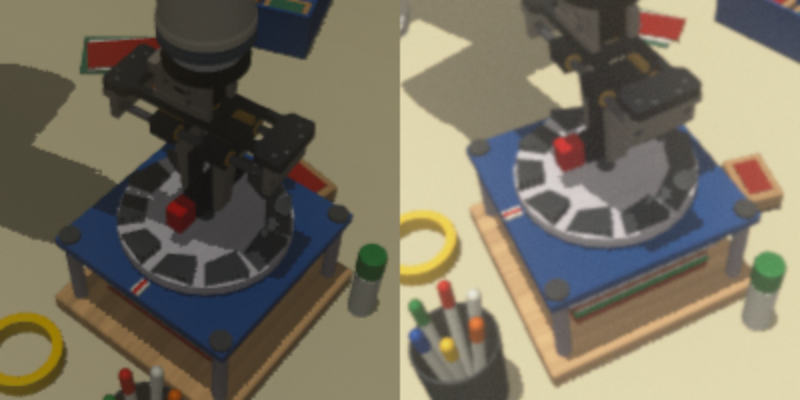

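The torque climbed to −0.93 N m around the expected angle, so the wheel is on its stop. I'll ease the preload, release and rise.

>>> jog_arm(
  targets=[0,0,0,0,0,-0.01,0,0,0,0,0,0],
)

```text
t: 11.15
tcp_pos: [0.6199, 0.0359, 0.1691]
tool_rot: [0.775, 0.632, 0.001, -0.001]
force: [-2.9, 7.4, 7.6]
finger_gap: 0.02
```

>>> jog_arm(
  targets=[0,0,0,0,0,0,0,0,0,0,0,0,0,0,0,0,0,0,0,0,0,0,0,0,0,0,0.05,0,0,0,0,0,0.1,0,0,0,0,0,0.15,0,0,0,0,0,0.15,0,0,0,0,0,0.05,0,0,0,0,0,0,0,0,0],
  hand=0,
)

```text
t: 12.15
tcp_pos: [0.6215, 0.0343, 0.3217]
tool_rot: [0.774, 0.633, 0.002, 0.002]
force: [0.1, 0.6, 0.1]
finger_gap: 0.0457
```

```bash
python3 st.py
python3 - <<'E'
from h import *
snap('wrist','w10')
snap('side','s10');snap('scene','c10')
im=cv2.imread('pics/s10.png')[90:290,140:340];i2=cv2.imread('pics/c10.png')[110:310,150:350]
cv2.imwrite('pics/s10c.png',cv2.resize(np.hstack([im,i2]),None,fx=2,fy=2))
c0=np.array([.6203,.0335])
for n in ['s10','c10']:
    z=np.load(f'pics/{n}.npz'); p=z['p'];d=z['d'];k=z['k']
    m=dict(fx=k[0],fy=k[1],cx=k[2],cy=k[3],cam_to_world=z['M'])
    P=pts(m,d); hsv=cv2.cvtColor(p,cv2.COLOR_RGB2HSV);H,S,V=[hsv[...,i].astype(int) for i in range(3)]
    b=(np.hypot(P[...,0]-c0[0],P[...,1]-c0[1])<.056)&(P[...,2]>.1905)&(P[...,2]<.2)
    q=P[b][:,:2]; u=np.linalg.svd(q-q.mean(0))[2][0]; print(n,b.sum(),cv2.minAreaRect((q*1000).astype(np.float32)),np.degrees(np.arctan2(u[1],u[0])))
    def cast(u,v,h):
        M=z['M'];r=M[:3,:3]@np.array([(u-k[2])/k[0],-(v-k[3])/k[1],-1]);o=M[:3,3];return o+r*(h-o[2])/r[2]
    w=b&((H<5)|(H>175))&(S>150); print(P[w].mean(0))
    for nm,mask in [('yellow',(H>20)&(H<35)&(S>140)),('green',(H>40)&(H<85)&(S>90)),('red',((H<5)|(H>175))&(S>150))]:
        c,l,s,ce=cv2.connectedComponentsWithStats(mask.astype(np.uint8))
        print(nm,[ce[i].round(1).tolist() for i in range(1,c) if s[i,4]>60])
E
```

```text
12.15 [0.62154909 0.03426268 0.32173762] 0.2517762059462367 -11.404027055457078 [0.08722681 0.59555955 0.08158597] [-0.10505779  0.0544394  -0.03860622] 0.045674475985297225
s10 401 ((621.0694580078125, 33.50067901611328), (99.8707046508789, 20.132604598999023), 75.7023696899414) -104.02095679848794
[ 0.61259339 -0.00338266  0.19398294]
yellow [[150.2, 266.4], [40.0, 307.9], [219.7, 303.0]]
green [[391.8, 143.3], [325.3, 220.4], [195.6, 292.6]]
red [[203.1, 115.6], [291.6, 178.3], [230.1, 195.9]]
c10 424 ((621.2005004882812, 31.996976852416992), (99.25882720947266, 20.711273193359375), 76.61418914794922) -104.28382588666432
[ 0.61405767 -0.00582058  0.19392951]
yellow [[158.2, 233.6], [173.7, 283.7]]
green [[454.8, 192.6], [334.5, 242.4]]
red [[322.2, 73.7], [358.3, 95.5], [279.6, 122.5], [233.7, 182.2], [325.8, 197.9]]
```

View pics/s10c.png

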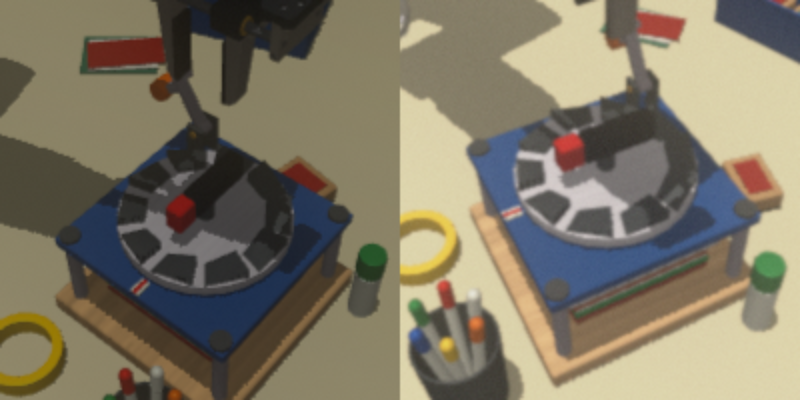

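View pics/w10.png

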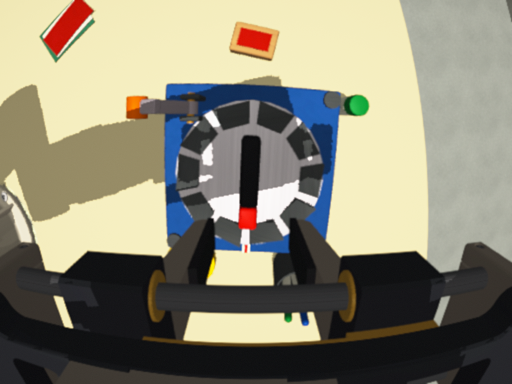

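In both views the red end points at the mark, the pawl is still thrown back, and the bystander centroids moved by at most about 0.2 px. The gripper is clear, so I'm handing in.

```bash
python3 -c "
from workcell import robot
print(robot.sign_off())"
```

```text
the job is handed in; nothing more can be done
None
```

The press is released and handed in at about 12.3 s; sign-off gave no verdict. I pinched the orange knob, swung the pawl over its hinge and let it fall onto its back stop. Then I gripped the bar across its middle and turned the wheel anticlockwise about 85.5° (1.49 rad).

- **Wheel:** it came up against a hard stop, with wrist torque rising from about 0.16 to 0.93 N m while the pads began to slip. After release the bar lay at −104.0° and −104.3° in the two views. The mark lies at about −103°, so they differ by roughly 1°, which I take as measurement error. I could not read the joint angle directly.
- **Pawl:** it was still thrown back in all three last pictures.
- **Bystanders:** the tape roll, glue stick, stamp and pens in the cup are within about 0.2 px of their starting positions in the views where each was measured.
- **Forces:** the highest force in the readings I took was about 13 N (sampled after each move, not continuously). The arm was clear of everything at hand-in.

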